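Free the stencil frame of the bench printer

ROBOT

A 6-joint arm with a two-finger parallel gripper is mounted at the origin on a cart in front of the work surface, level with it; the furniture and walls round the work are solid. World frame = base frame: x ahead of the robot, y to its left, z up, the work surface at z = 0. Lengths are in m, angles in rad, forces in N, time in s.
With the tool pointing down it reaches from about 0.35 to 0.775 m from the base axis. Payload 7.3 kg.
Tool frame: the origin (TCP) lies at the very end of the fingers, on their centre line; the grasp point (between the pads) lies 19 mm behind it; z points along the fingers, y is the line along which they close (so a half turn about z gives the same grasp; the last joint's range is limited). The gripper opens to 92 mm and grips with 3 to 60 N. Pads are 19 mm wide; open, the fingers measure 130 mm over their backs; the gripper's body (75 mm by 190 mm) begins 47 mm behind the grasp point.
Start: joints at [1.122, 0.342, 1.524, -0, 1.275, -0.146], TCP at [0.157, 0.501, 0.227] pointing down, gripper open.
Joint ranges: [-2.53, 2.53], [-0.77, 2.02], [0.04, 2.7], [-1, 4.14], [0.28, 2.66], [-3.11, 3.11]. Speed limits (rad/s): [2.57, 2.57, 3.14, 3.14, 3.14, 3.14].

INTERFACE

Orientations are given as [roll, pitch, yaw] about the fixed x, y, z axes, in that order (R = Rz(yaw) Ry(pitch) Rx(roll)).
In Python, from cell import robot gives the robot as it stands.
- The arm moves only by the tool apply_moves, never from a script. Its argument "motion" is text: rows parted by semicolons, each of 7 numbers parted by spaces: the opening in per cent of the stroke, from 0 (shut) to 100 (fully open), then the shift along the tool's x, y, z in cm, then the turn, a rotation vector about the tool's x, y, z in rad. A call has 1 to 20 rows; each row shifts and turns the commanded pose from where the row before left it, along the tool's axes as they then stand; what a row does not reach is not made up. A row lasts 1/8 s, in which the tool goes at most 62.5 mm and 10.7 degrees, less where a joint would pass 70% of its speed; a pose out of reach is approached as far as the arm can. A call with a gripper value outside its range is refused whole. The fingers move at their own pace and stop on an object; "force" is the grip in N (left out, the last holds). Time passes only in rows, so rows that do not move let the fingers close. It gives the time, the measured TCP pose, the force, the opening and the grip force at its end, in the units of the state.
- robot.observe(): the state, without advancing time (a new reading comes with each control period).
- robot.read_camera(name): name is "scene" or "top" or "wrist"; returns a dict with "img" (384x512x3 uint8, red, green, blue), "fovy" (degrees; the focal length in pixels is half the picture's height over the tangent of half this angle, whatever the lens; pixels are square), "cx", "cy" (the principal point, pixels), "k1" (the pictures are not rectified: a ray, as slopes to the right and down, at radius r is drawn at 1 + k1 r^2 times it, then the intrinsics apply), "R" (3x3) and "t" (3): a world point X has camera coordinates R X + t; the wrist camera has in their place "hand_eye" (4x4, takes a point from camera to tool coordinates, whose origin is the TCP and whose axes are the flange's). Camera axes: x right, y down, z forward; pixel columns grow to the right and rows downward; lengths in m; the calibration is good to about 2 mm. A picture is of the moment at which its call begins: read the wrist's pose just before it. There is no depth.
- robot.hand_in(): hands the job in; it is judged then, once.
Trained networks look in a picture, given as the dict that the camera call returned (one of the last four; its "shot" number tells which), for a name from the list of things; names that differ only in an ending like _2 or _b are one class to them, and where a whole thing is asked for, a point or a joint stands for the part that bears it (a point fixed in the world has none). Each returns a list of dicts, best first, with "score" (0 to 1); they miss things now and then, are a little off and sometimes report something else, mostly with a low value. They report only what shows in the picture. A call takes as long as a camera call.
- robot.search_frame(target, picture): "centre" ([x, y, z] in m, in world coordinates, good to about 4 mm: the middle of the surface that is visible of it).
- robot.trace(target, picture): "pixels" (384x512 bool, what is visible of it).
The state is a dict: "time": time; "qpos": joint angles; "qvel": joint speeds; "joint_efforts": joint torques, N m; "tool_pos": TCP position; "tool_rot": TCP orientation; "contact_force": force on the tool from outside, world axes, zero at the start; "torque": the same for the moment, N m; "opening": finger opening in m; "grip_force": force on a finger pad.
Only numpy, scipy, OpenCV 4.12 (cv2) and the standard library are available. Lean on these libraries where they do the work, as an engineer would, in place of code of your own. Each camera call takes 0.05 s, during which the arm holds its last target. There are 200 camera calls.

TASK

The print is done and I want to lift the stencil frame. First park the squeegee that lies on the stencil: slide its blade fully home into the slot of the blade guard and let go of it. Then pull the spring-loaded index plunger at the front of the printer fully back to its stop and finish while still holding it there, so that its pin stays clear of the frame; leave the other things on the bench where they are.

Things in the scene. Friction and masses are not known exactly. Their poses are not given: they have to be found in the camera images.
- printer: Fixed stencil printer. Origin: underside centre; x axis from its front (plunger, robot side) to its hinge at the back. Base x -122 to 105 mm, y +-95 mm. Flat stencil frame x -85 to 88, y +-90, top (steel foil with small openings) 58 mm above the bench, hinged at the back; it stays down. Front bracket 36 mm wide, 56 high, x -117 to -103, carries the plunger, whose pin locks a lug on the frame
- plunger_knob (a point): Black round pull knob of the index plunger, 26 mm in diameter, 22 mm long. Origin: its centre, 44 mm above the bench, seated 139 mm in front of the printer's origin; free space below and on both sides. x axis as the printer's. Moves only straight and level along its -x, away from the frame, roughly towards the robot
- plunger (a joint): Travel of the plunger in m: 0 = seated (pin 8 mm in the lug), 0.012 = fully back at its hard stop (pin 4 mm clear of the lug). A spring pulls it back in: about 5 N when seated, 10 N at the stop; it snaps back if let go
- squeegee: Loose squeegee like a putty knife, about 100 g, flat on the stencil. Origin: on its flat underside where the blade leaves the clamp bar; x axis towards the blade edge, z up. Dark steel blade 60 mm wide, 3 thick, x 0 to 45 mm; clamp bar 52 wide, 10 high, x -12 to 0; black handle 22 wide, 18 high, x -100 to -10. Undersides of all in one plane
- squeegee_grip (a point): Point in the squeegee's handle, 45 mm behind its origin, 10 mm above its underside; a good place to grip across the 22 mm width
- squeegee_edge (a point): Middle of the squeegee's front blade edge, 45 mm ahead of its origin, 1.5 mm above its underside
- guard: Blade guard: fixed low grey slotted holder on a foot plate 88 mm wide, 6 thick, x -87 to 63 mm. Origin: on the bench under the middle of the slot mouth; x axis points into the slot. Slot level, 65 mm wide, roof 27 mm above the bench (open in its middle 26 mm), back stop at x 36 mm. Flared lips at the sides, top and bottom reach 10 to 13 mm out in front of the mouth. Top 37 mm above the bench
- guard_mouth (a point): Middle of the slot floor at the mouth, 20 mm above the bench. At the same height a handle rest, 12 mm wide, runs 70 mm out in front of the mouth along the slot's middle line
- tape_roll: Bystander: roll of amber tape, 68 mm across, 12 mm high, lying flat; origin underside centre
- bottle: Bystander: small white bottle with a cap, to the right of the printer, 49 mm across, 100 mm high; origin underside centre
- relay: Bystander: small relay board, 50x70x17 mm; origin underside centre
- tweezers: Bystander: black bent tweezers, 119x18x9 mm; origin underside centre
- brush: Bystander: cleaning brush, 130x13x26 mm; origin underside centre

How it is judged:
On the way, in this order (a step that is already met when the one before it is completed fails the run):
1. the squeegee's blade is fully home in the guard's slot and let go (x of squeegee_edge in the frame of guard above 0.03 m and z of squeegee_edge in the frame of guard between 0.018 and 0.028 m and y of squeegee_edge in the frame of guard between -0.006 and 0.006 m and angle between the x axis of squeegee and the x axis of guard, either way round below 0.15 rad and contact force between the fingers and squeegee below 0.2 N and value of joint plunger below 0.003 m), for 0.2 s.
2. the plunger is pulled fully back by the fingers (value of joint plunger above 0.01 m and contact force between the fingers and plunger above 2 N), for 0.2 s.
At the end, for the whole second after the job is handed in: The fingers hold the plunger at least 10 mm back (of 12 mm), its pin clear of the lug, through the last second; the squeegee lies untouched in the guard's slot, blade edge within 6 mm of the back stop, within 6 mm of the slot's middle and 0.15 rad of its direction (all of step 2 and x of squeegee_edge in the frame of guard above 0.03 m and z of squeegee_edge in the frame of guard between 0.018 and 0.028 m and y of squeegee_edge in the frame of guard between -0.006 and 0.006 m and angle between the x axis of squeegee and the x axis of guard, either way round below 0.15 rad and contact force between each of the arm, the fingers and squeegee below 0.2 N and linear speed of squeegee below 0.02 m/s); the arm keeps its last pose, push and grip.
It fails at once if another thing on the bench is shifted by more than 30 mm (distance of any of tape_roll, bottle, relay, tweezers, brush from where it was at the start of the episode above 0.03 m).
It also fails if it takes over 58 s, if anything falls off the work surface, if the arm or the gripper's body presses on something with over 40 N, if the wrist force passes 120 N, or if a joint passes its speed limit or range.

## Working session

There is one attempt and no reset: what is moved stays moved. The work goes in short steps, Python scripts to look and compute and a tool call to move; the robot and the scene stay as the last step left them, time stands still between calls to the robot, and variables do not carry over. Pictures are saved under pics/ and viewed, at most 10 in all, crops included, and the job is handed in when it is done.

Besides the shell and the picture viewer there is one more tool, called after "Call:" as name(argument=value, ...) on one line, values as JSON. apply_moves: Moves the arm, as the interface text tells. Its arguments: {"type":"object","properties":{"motion":{"type":"string"},"force":{"type":"number"}},"required":["motion"]}

```bash
mkdir -p pics; ls; cat > h.py <<'E'
import numpy as np, cv2
from cell import robot
from scipy.spatial.transform import Rotation as Ro
def save(p,n): cv2.imwrite('pics/'+n,p["img"][:,:,::-1])
def K(p):
    f=p["img"].shape[0]/2/np.tan(np.radians(p["fovy"])/2)
    return np.array([[f,0,p["cx"]],[0,f,p["cy"]],[0,0,1]]),np.array([p["k1"],0,0,0])
def cam(p,st=None):
    if "R" in p: return np.array(p["R"]),np.array(p["t"])
    H=np.array(p["hand_eye"]); T=np.eye(4); T[:3,:3]=Ro.from_euler('xyz',st["tool_rot"]).as_matrix(); T[:3,3]=st["tool_pos"]
    W=np.linalg.inv(T@H); return W[:3,:3],W[:3,3]
def px2z(p,uv,z,st=None):
    k,d=K(p);R,t=cam(p,st)
    n=cv2.undistortPoints(np.array(uv,float).reshape(-1,1,2),k,d).reshape(-1,2)
    r=np.c_[n,np.ones(len(n))]@R; c=-R.T@t
    return c+r*((np.reshape(z,(-1,1))-c[2])/r[:,2:])
def w2px(p,X,st=None):
    k,d=K(p);R,t=cam(p,st)
    return cv2.projectPoints(np.array(X,float).reshape(-1,3),cv2.Rodrigues(R)[0],t,k,d)[0].reshape(-1,2)
E
python3 - <<'E'
from h import *
st=robot.observe(); print(st["tool_pos"],st["tool_rot"],st["opening"])
for c in("top","scene"):
    p=robot.read_camera(c); save(p,c+'0.png'); print(c, "cam at",(-np.array(p["R"]).T@p["t"]).round(3))
    for n in("printer","plunger_knob","squeegee","guard","tape_roll","bottle","relay","tweezers","brush"):
        r=robot.search_frame(n,p); print(n,[(np.round(q["centre"],3).tolist(),round(q["score"],2)) for q in r[:2]])
        for q in robot.trace(n,p)[:1]:
            m=np.array(q["pixels"]).astype(np.uint8); 
            if m.any(): print('   ',[np.round(a,1) for a in cv2.minAreaRect(cv2.findNonZero(m))])
E
```

```text
pics
[0.15637095 0.50075836 0.22606373] [-3.14012437e+00 -1.83145392e-04  2.83878806e+00] 0.09169543202558564
top cam at [ 0.38  -0.088  1.201]
printer [([0.578, -0.211, 0.059], 0.9), ([0.52, 0.083, 0.003], 0.31)]
    [array([286.9, 182.1]), array([83. , 63.7]), np.float64(83.8)]
plunger_knob [([0.468, -0.225, 0.051], 0.51), ([0.549, 0.236, 0.012], 0.25)]
    [array([293. , 219.5]), array([7., 6.]), np.float64(90.0)]
squeegee [([0.626, -0.226, 0.061], 0.97)]
    [array([289.2, 175.2]), array([18.4, 44.4]), np.float64(21.8)]
guard [([0.52, 0.086, 0.007], 0.92)]
    [array([189. , 206.8]), array([48.1, 29.8]), np.float64(65.8)]
tape_roll [([0.547, 0.234, 0.015], 0.66)]
    [array([141.2, 198.6]), array([21.5, 20.6]), np.float64(26.6)]
bottle [([0.602, -0.388, 0.07], 0.69), ([0.624, -0.226, 0.064], 0.27)]
    [array([345.8, 173.8]), array([14.8, 19.8]), np.float64(45.0)]
relay []
    [array([347.4, 236.6]), array([17.3, 23.3]), np.float64(51.3)]
tweezers []
    [array([189.1, 207.2]), array([47.4, 28.4]), np.float64(66.8)]
brush [([0.51, -0.455, 0.008], 0.46)]
    [array([361.7, 202.5])
[... 299 characters left out ...]
array([20.2, 54.4]), np.float64(68.2)]
guard [([0.516, 0.082, 0.01], 0.69)]
tape_roll [([0.546, 0.239, 0.016], 0.66), ([0.518, 0.083, 0.008], 0.23)]
    [array([349., 301.]), array([24., 38.]), np.float64(90.0)]
bottle [([0.595, -0.399, 0.061], 0.71), ([0.409, -0.402, 0.002], 0.36)]
    [array([380.8, 227.9]), array([24. , 40.3]), np.float64(23.2)]
relay [([0.406, -0.399, 0.005], 0.71)]
    [array([349. , 301.5]), array([23., 36.]), np.float64(90.0)]
tweezers [([0.386, -0.082, 0.007], 0.79), ([0.549, -0.229, 0.062], 0.43)]
    [array([213.9, 246.7]), array([41.5,  4.8]), np.float64(24.3)]
brush [([0.504, -0.456, 0.01], 0.76)]
    [array([390. , 277.5]), array([ 7.8, 47.4]), np.float64(45.0)]
```

```bash
python3 - <<'E'
import cv2
a=cv2.imread('pics/top0.png')[130:280,110:400]
cv2.imwrite('pics/t0c.png',cv2.resize(a,(797,412),interpolation=cv2.INTER_CUBIC))
E
```

```text
(no output)
```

View pics/t0c.png

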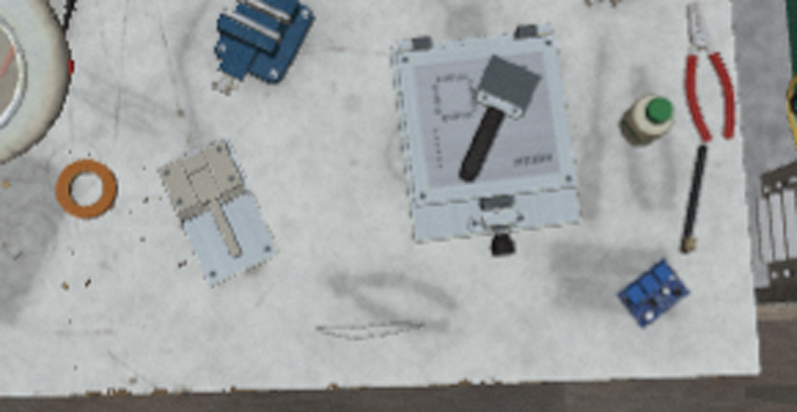

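```bash
python3 - <<'E'
from h import *
p=robot.read_camera("wrist"); print(np.round(p["hand_eye"],3),p["fovy"])
p=robot.read_camera("top")
for n,z in(("squeegee",.061),("guard",.012),("printer",.058)):
    m=np.array(robot.trace(n,p)[0]["pixels"]); v,u=np.nonzero(m)
    X=px2z(p,np.c_[u,v],z)[:,:2]; r=cv2.minAreaRect(X.astype(np.float32)*1000); print(n,X.mean(0),r[0],r[1],r[2],cv2.boxPoints(r).round().tolist())
    w,V=np.linalg.eigh(np.cov(X.T)); print(np.arctan2(V[1,1],V[0,1]))
E
```

```text
[[-0.001 -0.966 -0.259  0.069]
 [ 1.    -0.001  0.    -0.001]
 [-0.    -0.259  0.966 -0.158]
 [ 0.     0.     0.     1.   ]] 58.82157267264481
squeegee [ 0.61989069 -0.22614895] (604.4729614257812, -223.36074829101562) (55.89252471923828, 142.23899841308594) 69.4341049194336 [[528.0, -225.0], [661.0, -275.0], [681.0, -222.0], [548.0, -172.0]]
2.704658638280566
guard [0.51825786 0.08975575] (519.0579833984375, 89.98561096191406) (149.72604370117188, 88.03759765625) 23.54127311706543 [[433.0, 100.0], [468.0, 20.0], [605.0, 80.0], [570.0, 160.0]]
-2.7318329684170917
printer [ 0.58656924 -0.21046042] (582.5632934570312, -215.2857208251953) (255.72903442382812, 193.81307983398438) 6.196888446807861 [[445.0, -133.0], [466.0, -325.0], [720.0, -298.0], [699.0, -105.0]]
-2.9762062867849024
```

Call:
apply_moves(motion="100 -3.9 -3.4 0.15 0 0 0;100 -3.9 -3.4 0.15 0 0 0;100 -3.9 -3.4 0.15 0 0 0;100 -3.9 -3.4 0.15 0 0 0;100 -3.9 -3.4 0.15 0 0 0;100 -3.9 -3.4 0.15 0 0 0;100 -3.9 -3.4 0.15 0 0 0;100 -3.9 -3.4 0.15 0 0 0;100 -3.9 -3.4 0.15 0 0 0;100 -3.9 -3.4 0.15 0 0 0;100 -3.9 -3.4 0.15 0 0 0;100 -3.9 -3.4 0.15 0 0 0;100 -3.9 -3.4 0.15 0 0 0;100 -3.9 -3.4 0.15 0 0 0;100 -3.9 -3.4 0.15 0 0 0;100 -3.9 -3.4 0.15 0 0 0;100 0 0 0 0 0 0.12;100 0 0 0 0 0 0")

```text
time: 4.4
tool_pos: [0.5898, -0.2045, 0.2021]
tool_rot: [3.141, -0.001, 2.719]
contact_force: [-0.4, 0.6, -0.1]
opening: 0.0916
grip_force: 0.0
```

```bash
cat > sq.py <<'E'
from h import *
import sys
st=robot.observe(); p=robot.read_camera("wrist"); save(p,sys.argv[1]); print(st["time"],st["tool_pos"],st["tool_rot"],st["opening"])
m=np.array(robot.trace("squeegee",p)[0]["pixels"]).astype(np.uint8); v,u=np.nonzero(m)
np.save('m.npy',m)
X=px2z(p,np.c_[u,v],.061,st)[:,:2]; r=cv2.minAreaRect(X.astype(np.float32)*1000); print(X.mean(0),r,cv2.boxPoints(r).round().tolist())
w,V=np.linalg.eigh(np.cov(X.T)); a=V[:,1]*np.sign(V[0,1]); print(np.arctan2(a[1],a[0]))
s=X@a; n=np.array([-a[1],a[0]]); l=X@n
for k in np.arange(s.min()+.004,s.max(),.01):
    q=l[abs(s-k)<.003]; c=(q.min()+q.max())/2; print(round(k-s.min(),3),(a*k+n*c).round(4),round(q.max()-q.min(),4))
r=robot.search_frame("plunger_knob",p); print('knob',[(np.round(q["centre"],3).tolist(),round(q["score"],2)) for q in r[:2]])
E
python3 sq.py w1.png
```

```text
4.4 [ 0.58980236 -0.20454988  0.20207371] [ 3.14135272e+00 -1.04459519e-03  2.71896148e+00] 0.09164720874199646
[ 0.60878759 -0.22240221] ((596.493408203125, -218.775146484375), (59.474308013916016, 129.60028076171875), 66.6822280883789) [[525.0, -220.0], [644.0, -272.0], [668.0, -217.0], [549.0, -166.0]]
-0.4603824472327028
0.004 [ 0.5427 -0.19  ] 0.0165
0.014 [ 0.5518 -0.1942] 0.0219
0.024 [ 0.5607 -0.1989] 0.0211
0.034 [ 0.5698 -0.2029] 0.0215
0.044 [ 0.5789 -0.2071] 0.0217
0.054 [ 0.5878 -0.2117] 0.0226
0.064 [ 0.5965 -0.2166] 0.0229
0.074 [ 0.6056 -0.2209] 0.023
0.084 [ 0.6145 -0.2254] 0.0205
0.094 [ 0.6236 -0.2295] 0.058
0.104 [ 0.6327 -0.2337] 0.0585
0.114 [ 0.6418 -0.2379] 0.059
0.124 [ 0.6507 -0.2425] 0.0585
knob [([0.474, -0.226, 0.056], 0.86)]
```

View pics/w1.png

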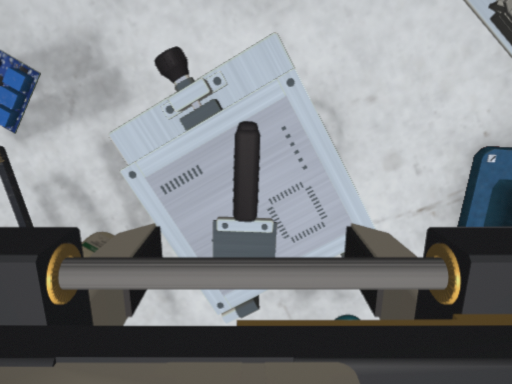

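Call:
apply_moves(motion="60 0 -0.7 3.0 0 0 0.032;60 0 0 4.5 0 0 0;60 0 0 4.5 0 0 0;60 0 0 1.5 0 0 0;60 0 0 0.4 0 0 0;60 0 0 0 0 0 0;60 0 0 0 0 0 0")

```text
time: 5.42
tool_pos: [0.588, -0.211, 0.0654]
tool_rot: [3.142, 0.003, 2.687]
contact_force: [0.6, -0.1, -0.3]
opening: 0.0553
grip_force: 0.0
```

```bash
python3 - <<'E'
from h import *
import sys
st=robot.observe(); p=robot.read_camera("wrist"); save(p,'w2.png'); print(st["time"],st["tool_pos"],st["tool_rot"])
E
```

```text
5.425 [ 0.58797774 -0.21095872  0.0654278 ] [3.14155023e+00 2.99270454e-03 2.68700308e+00]
```

View pics/w2.png

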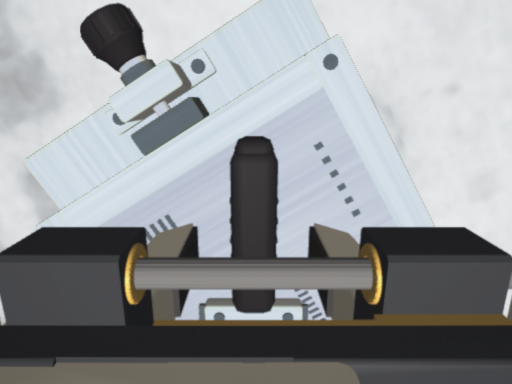

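Call:
apply_moves(motion="60 0 0 0.25 0 0 0;60 0 0 0.2 0 0 0;60 0 0 0 0 0 0;0 0 0 0 0 0 0;0 0 0 0 0 0 0;0 0 0 0 0 0 0;0 0 0 0 0 0 0;0 0 0 0 0 0 0", force=30)

```text
time: 6.48
tool_pos: [0.5871, -0.2106, 0.0592]
tool_rot: [3.142, 0.0, 2.687]
contact_force: [-0.9, -0.1, 0.5]
opening: 0.022
grip_force: 30.0
```

Call:
apply_moves(motion="0 0 0 -2.0 0 0 0;0 0 0 -4.5 0 0 0;0 0 0 -4.5 0 0 -0.173;0 0 0 -4.5 0 0 -0.173;0 0 0 -1.5 0 0 -0.173;0 0 0 0 0 0 -0.173;0 0 0 0 0 0 -0.173;0 -1.95 4.3 0 0 0 0;0 -1.95 4.3 0 0 0 0;0 -1.95 4.3 0 0 0 0;0 -1.95 4.3 0 0 0 0;0 -1.95 4.3 0 0 0 0;0 -1.95 4.3 0 0 0 0;0 -1.95 4.3 0 0 0 0;0 0 0 0 0 0 0;0 0 0 0 0 0 0")

```text
time: 8.48
tool_pos: [0.592, 0.1196, 0.2289]
tool_rot: [-3.141, -0.001, -2.731]
contact_force: [-0.3, -0.8, -0.7]
opening: 0.0217
grip_force: 30.0
```

```bash
python3 - <<'E'
from h import *
st=robot.observe(); p=robot.read_camera("wrist"); save(p,'w3.png'); print(st["time"],st["tool_pos"],st["tool_rot"],st["opening"])
for n in("guard","guard_mouth"):
  r=robot.search_frame(n,p); print(n,[(np.round(q["centre"],3).tolist(),round(q["score"],2)) for q in r[:2]])
E
```

```text
8.475 [0.59200867 0.11958643 0.22891735] [-3.14139360e+00 -7.66140599e-04 -2.73089116e+00] 0.021678175844799648
guard [([0.511, 0.09, 0.006], 0.73)]
guard_mouth [([0.514, 0.088, 0.004], 0.65)]
```

View pics/w3.png

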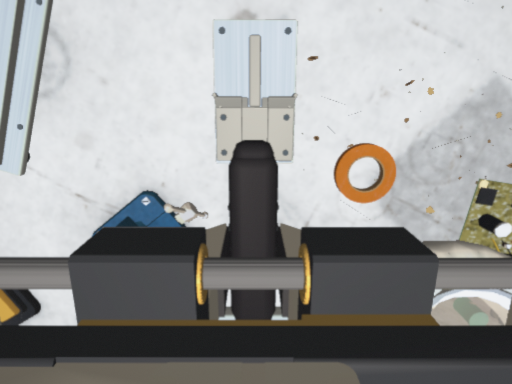

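```bash
python3 - <<'E'
import cv2
a=cv2.imread('pics/w3.png')[12:167,196:316]
cv2.imwrite('pics/w3c.png',cv2.resize(a,None,fx=3.8,fy=3.8,interpolation=cv2.INTER_CUBIC))
E
```

```text
(no output)
```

View pics/w3c.png

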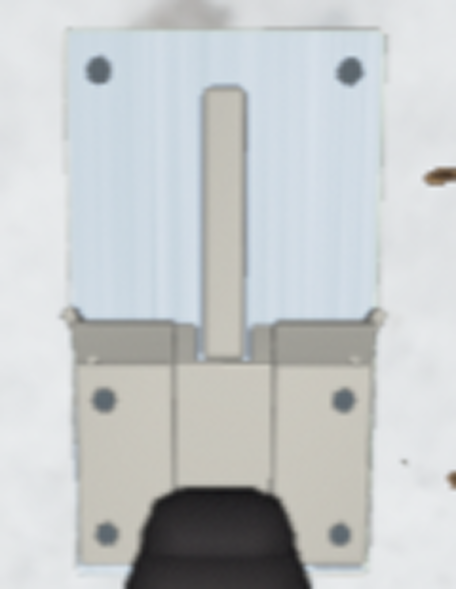

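```bash
cat > g.py <<'E'
from h import *
from scipy.optimize import least_squares
st=dict(tool_pos=[0.59200867,0.11958643,0.22891735],tool_rot=[-3.14139360,-7.66140599e-04,-2.73089116])
p=robot.read_camera("wrist")
c=np.array([[68,28],[383,30],[203,88],[245,88],[79,570],[364,570],[104,400],[343,400],[106,534],[340,534]])/3.8+[195.6,11.6]
z=np.array([6,6,20,20,6,6,37,37,37,37])/1e3
W=px2z(p,c,z,st); 
M=np.array([[-87,-44],[-87,44],[-70,-6],[-70,6],[63,-44],[63,44]])/1e3
def T(q,m): 
    cc,s=np.cos(q[2]),np.sin(q[2]); return m@np.array([[cc,s],[-s,cc]])+q[:2]
r=least_squares(lambda q:(T(q,M)-W[:6,:2]).ravel(),[.53,.095,.41]); q=r.x
print(q,(r.fun.reshape(-1,2)*1e3).round(1).tolist())
R=np.array([[np.cos(q[2]),-np.sin(q[2])],[np.sin(q[2]),np.cos(q[2])]])
print(((W[:,:2]-q[:2])@R*1e3).round(1).tolist())
E
python3 g.py
```

```text
[0.53315462 0.09506849 0.40454355] [[-0.0, -2.0], [-1.4, 0.9], [-0.8, -0.7], [-1.1, 0.3], [2.0, -0.7], [1.2, 2.2]]
[[-86.2, -42.2], [-86.1, 42.6], [-69.0, -5.7], [-69.1, 5.3], [61.4, -42.5], [61.0, 42.5], [10.3, -31.6], [10.0, 31.8], [46.0, -31.6], [45.7, 32.0]]
```

Call:
apply_moves(motion="0 4.5 0.05 0 0 0 0.006;0 4.5 0.05 0 0 0 0;0 4.5 0.05 0 0 0 0;0 4.8 0.05 2.0 0 0 0;0 0 0 4.5 0 0 0;0 0 0 4.5 0 0 0;0 0 0 4.5 0 0 0;0 0 0 3.5 0 0 0;0 0 0 0.9 0 0 0;0 0 0 0 0 0 0;0 0 0 0 0 0 0")

```text
time: 10.05
tool_pos: [0.4244, 0.0493, 0.0315]
tool_rot: [-3.14, 0.002, -2.738]
contact_force: [-0.4, -0.4, -1.2]
opening: 0.0215
grip_force: 30.0
```

```bash
python3 - <<'E'
from h import *
st=robot.observe(); print(st["time"],st["tool_pos"],st["tool_rot"],st["contact_force"],st["opening"])
g=np.array([.5332,.0951]);a=.4045;R=np.array([[np.cos(a),-np.sin(a)],[np.sin(a),np.cos(a)]])
print("tcp in guard",(np.array(st["tool_pos"][:2])-g)@R)
p=robot.read_camera("scene"); save(p,'s4.png')
u=w2px(p,[.49,.075,.03])[0].astype(int); print(u)
a=p["img"][max(u[1]-60,0):u[1]+60,max(u[0]-80,0):u[0]+80,::-1]; cv2.imwrite('pics/s4c.png',cv2.resize(a,None,fx=4.5,fy=4.5,interpolation=cv2.INTER_CUBIC))
E
```

```text
10.05 [0.42437579 0.04932798 0.03147267] [-3.14043104e+00  2.46114217e-03 -2.73763862e+00] [-0.39126584 -0.44861268 -1.16818282] 0.021545434225715088
tcp in guard [-0.11805602  0.00075058]
[188 188]
```

View pics/s4c.png

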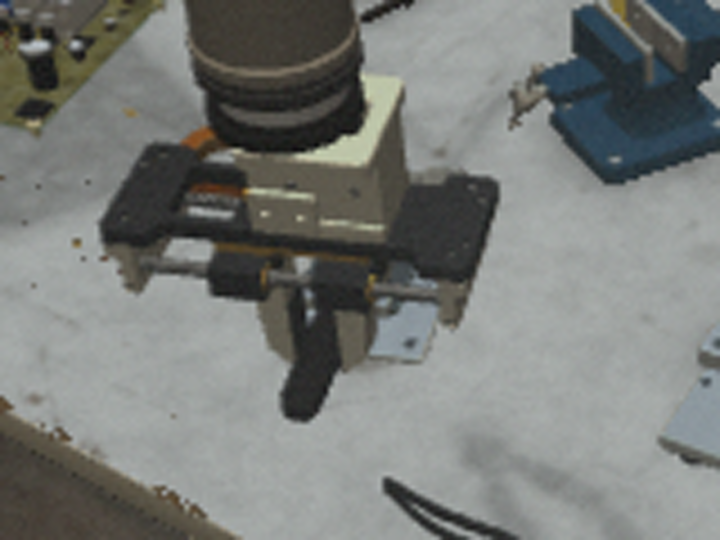

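Call:
apply_moves(motion="0 0 -0.05 0.5 0 0 0;0 0 0 0.35 0 0 0;0 0 0 0 0 0 0;0 -1 0 0 0 0 0;0 -1 0 0 0 0 0;0 -1 0 0 0 0 0;0 -1 0 0 0 0 0;0 0 0 0 0 0 0")

```text
time: 11.1
tool_pos: [0.4611, 0.0651, 0.0217]
tool_rot: [-3.141, 0.001, -2.737]
contact_force: [-0.8, -0.1, -1.8]
opening: 0.0217
grip_force: 30.0
```

Call:
apply_moves(motion="0 -0.6 0 0 0 0 0;0 -0.6 0 0 0 0 0;0 -0.6 0 0 0 0 0;0 -0.4 0 0 0 0 0;0 0 0 0 0 0 0;0 0 0 0 0 0 0")

```text
time: 11.85
tool_pos: [0.4802, 0.0734, 0.0217]
tool_rot: [3.141, -0.0, -2.737]
contact_force: [-0.4, 0.0, -1.3]
opening: 0.0217
grip_force: 30.0
```

Call:
apply_moves(motion="0 -0.25 0 0 0 0 0;0 -0.2 0 0 0 0 0;0 0 0 0 0 0 0;0 0 0 0 0 0 0")

```text
time: 12.35
tool_pos: [0.4815, 0.0743, 0.0212]
tool_rot: [3.14, -0.007, -2.737]
contact_force: [-9.1, -6.7, 3.0]
opening: 0.0217
grip_force: 30.0
```

Call:
apply_moves(motion="0 -0.15 0 0 0 0 0;0 -0.15 0 0 0 0 0;0 0 0 0 0 0 0")

```text
time: 12.72
tool_pos: [0.4816, 0.0744, 0.0212]
tool_rot: [3.139, -0.013, -2.736]
contact_force: [-17.0, -14.2, 11.9]
opening: 0.0217
grip_force: 30.0
```

```bash
python3 - <<'E'
from h import *
st=robot.observe(); p=robot.read_camera("wrist"); save(p,'w5.png'); print(st["time"],st["tool_pos"],st["tool_rot"])
a=p["img"][:,:,::-1]
cv2.imwrite('pics/w5.png',a)
g=np.array([.5332,.0951]);y=.4045;R=np.array([[np.cos(y),-np.sin(y)],[np.sin(y),np.cos(y)]])
print((np.array(st["tool_pos"][:2])-g)@R)
m=np.array(robot.trace("squeegee",p)[0]["pixels"]); v,u=np.nonzero(m); print(v.min(),u[v<v.min()+6].mean())
e=px2z(p,[[u[v<v.min()+6].mean(),v.min()]],.029,st); print("handle end in guard", (e[0,:2]-g)@R)
E
```

```text
12.725 [0.48155187 0.07436409 0.02115027] [ 3.13942072 -0.01285227 -2.73612539]
[-0.0556409   0.00126408]
139 252.86060606060607
handle end in guard [-0.10881148  0.00062038]
```

View pics/w5.png

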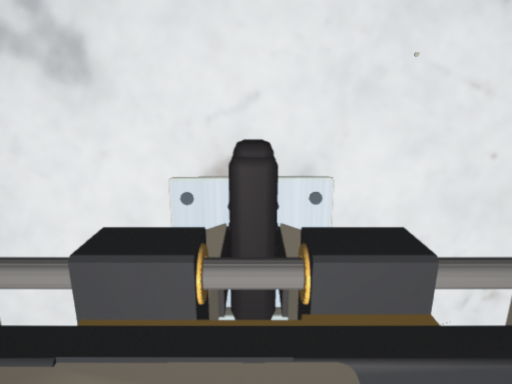

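Call:
apply_moves(motion="0 0.3 0 0 0 0 0;0 0 0 0 0 0 0;60 0 0 0 0 0 0;60 0 0 0 0 0 0;60 0 0 0 0 0 0;60 0 0 0 0 0 0")

```text
time: 13.58
tool_pos: [0.4848, 0.0753, 0.0218]
tool_rot: [-3.142, 0.0, -2.737]
contact_force: [0.3, -0.9, -0.2]
opening: 0.0539
grip_force: 0.0
```

Call:
apply_moves(motion="60 0 0 -1 0 0 0;60 0 0 -3 0 0 0;60 0 0 -5 0 0 0;60 0 0 -5 0 0 0;60 0 0 -4 0 0 0;60 0 0 0 0 0 0")

```text
time: 14.32
tool_pos: [0.4863, 0.0753, 0.2055]
tool_rot: [-3.139, 0.007, -2.737]
contact_force: [0.1, 0.0, -0.4]
opening: 0.0549
grip_force: 0.0
```

```bash
python3 - <<'E'
from h import *
st=robot.observe(); p=robot.read_camera("wrist"); save(p,'w6.png'); print(st["time"],st["tool_pos"],st["tool_rot"])
g=np.array([.5332,.0951]);y=.4045;R=np.array([[np.cos(y),-np.sin(y)],[np.sin(y),np.cos(y)]])
m=np.array(robot.trace("squeegee",p)[0]["pixels"]); v,u=np.nonzero(m)
X=(px2z(p,np.c_[u,v],.030,st)[:,:2]-g)@R
for k in np.arange(X[:,0].min()+.004,X[:,0].max(),.015):
    q=X[abs(X[:,0]-k)<.003,1]; print(round(k,3),(q.min()+q.max())/2,q.max()-q.min())
print(X[:,0].min(),X[:,0].max())
p=robot.read_camera("top")
m=np.array(robot.trace("squeegee",p)[0]["pixels"]); v,u=np.nonzero(m)
X=(px2z(p,np.c_[u,v],.030)[:,:2]-g)@R; print(X.min(0),X.max(0))
r=robot.search_frame("plunger_knob",p); print('knob',[(np.round(q["centre"],3).tolist(),round(q["score"],2)) for q in r[:2]])
E
```

```text
14.325 [0.48633835 0.075312   0.20554979] [-3.13860574  0.00724315 -2.73719871]
-0.105 0.0003395405383332054 0.01726465212079914
-0.09 0.0008179414803403664 0.02038980299343922
-0.075 0.00032579849741630907 0.021610669864853924
-0.06 0.0008161216275370609 0.020872766399637165
-0.045 0.00031221038853907965 0.022129732194883785
-0.03 0.0007972358115425678 0.0213294562957066
-0.015 -0.0002205051149032633 0.058658652027050326
-0.0 -0.0007490328411413321 0.024986062231801106
0.015 -0.0007548521906236474 0.025236353198716206
0.03 -0.0002472328496665628 0.02446554725328588
-0.1092982361458721 0.03285192398553323
[-0.1109504  -0.01025425] [-0.05057511  0.01549742]
knob []
```

View pics/w6.png

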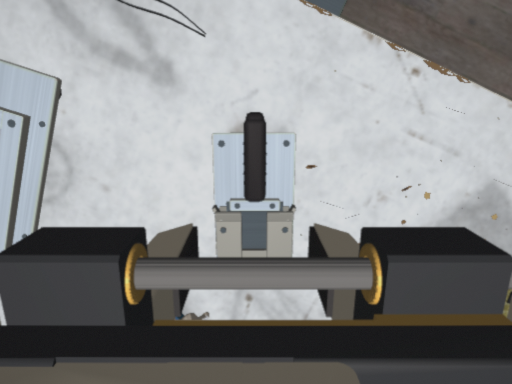

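Call:
apply_moves(motion="60 0 0 0 0 0 0.148;60 0 0 0 0 0 0.148;60 0.1 -5 0 0 0 0;60 0.1 -5 0 0 0 0;60 0.1 -5 0.5 0 0 0;60 0.1 -5 0.5 0 0 0;60 0.1 -5 0.5 0 0 0;60 0.1 -5 0.5 0 0 0;60 0 0 0 0 0 0;60 0 0 0 0 0 0")

```text
time: 15.82
tool_pos: [0.5105, -0.2231, 0.1806]
tool_rot: [3.14, -0.002, -3.034]
contact_force: [0.2, 1.3, -0.4]
opening: 0.055
grip_force: 0.0
```

```bash
python3 - <<'E'
from h import *
st=robot.observe(); p=robot.read_camera("wrist"); save(p,'w7.png'); print(st["time"],st["tool_pos"],st["tool_rot"])
r=robot.search_frame("plunger_knob",p); print('knob',[(np.round(q["centre"],4).tolist(),round(q["score"],2)) for q in r[:2]])
m=np.array(robot.trace("plunger_knob",p)[0]["pixels"]).astype(np.uint8); v,u=np.nonzero(m)
X=px2z(p,np.c_[u,v],.044,st)[:,:2]; print(u.min(),u.max(),v.min(),v.max(),(cv2.minAreaRect(X.astype(np.float32)*1000)), X.mean(0))
E
```

```text
15.825 [ 0.51046143 -0.2230921   0.18061708] [ 3.13961785e+00 -1.80918539e-03 -3.03395392e+00]
knob [([0.4714, -0.2269, 0.0532], 0.96)]
236 267 122 182 ((485.14117431640625, -227.34661865234375), (52.467681884765625, 26.637161254882812), 6.089776039123535) [ 0.47096414 -0.22873543]
```

View pics/w7.png

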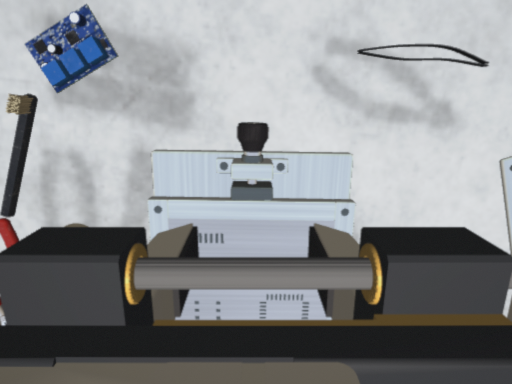

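Call:
apply_moves(motion="60 4.1 -0.1 0 0 0 0;60 0 0 0 0 0 0;60 0 0 4.5 0 0 0;60 0 0 4.5 0 0 0;60 0 0 4 0 0 0;60 0 0 2.5 0 0 0;60 0 0 0 0 0 0;60 0 0 0 0 0 0")

```text
time: 16.98
tool_pos: [0.4716, -0.2292, 0.0278]
tool_rot: [-3.14, 0.002, -3.033]
contact_force: [1.2, -0.3, 1.1]
opening: 0.0555
grip_force: 0.0
```

Call:
apply_moves(motion="60 0.2 0 0.25 0 0 0;60 0 0 0 0 0 0;0 0 0 0 0 0 0;0 0 0 0 0 0 0;0 0 0 0 0 0 0;0 0 0 0 0 0 0;0 0 0 0 0 0 0", force=60)

```text
time: 17.85
tool_pos: [0.4681, -0.228, 0.0241]
tool_rot: [3.139, -0.001, -3.034]
contact_force: [0.9, 5.7, 3.4]
opening: 0.0245
grip_force: 60.0
```

Call:
apply_moves(motion="0 0.3 0 0 0 0 0;0 0.3 0 0 0 0 0;0 0.3 0 0 0 0 0;0 0.2 0 0 0 0 0;0 0 0 0 0 0 0;0 0 0 0 0 0 0")

```text
time: 18.6
tool_pos: [0.4588, -0.2289, 0.0242]
tool_rot: [3.14, 0.002, -3.034]
contact_force: [7.4, 8.2, -0.5]
opening: 0.0247
grip_force: 60.0
```

Call:
apply_moves(motion="0 0.2 -0.05 0 0 0 0;0 0.2 -0.05 0 0 0 0;0 0 0 0 0 0 0;0 0 0 0 0 0 0")

```text
time: 19.1
tool_pos: [0.4561, -0.2292, 0.0242]
tool_rot: [3.139, 0.005, -3.035]
contact_force: [14.6, 15.0, -1.6]
opening: 0.025
grip_force: 60.0
```

Call:
apply_moves(motion="0 0.1 0.1 0 0 0 0;0 0 0.1 0 0 0 0;0 0 0 0 0 0 0;0 0 0 0 0 0 0")

```text
time: 19.6
tool_pos: [0.4561, -0.2292, 0.0242]
tool_rot: [-3.141, 0.007, -3.035]
contact_force: [17.8, 8.5, -7.9]
opening: 0.0249
grip_force: 60.0
```

```bash
python3 - <<'E'
from h import *
st=robot.observe(); p=robot.read_camera("wrist"); save(p,'w8.png'); print(st["time"],st["tool_pos"],st["contact_force"])
p2=robot.read_camera("scene"); u=w2px(p2,[.456,-.229,.044])[0].astype(int); print(u)
a=cv2.resize(p2["img"][u[1]-36:u[1]+36,u[0]-40:u[0]+40,::-1],(400,360),interpolation=cv2.INTER_CUBIC)
b=cv2.resize(p["img"][100:330,128:384,::-1],(400,360),interpolation=cv2.INTER_CUBIC)
cv2.imwrite('pics/c8.png',np.hstack([a,b]))
E
```

```text
19.6 [ 0.45612356 -0.22918031  0.02424924] [17.84788086  8.53228989 -7.89099214]
[285 241]
```

View pics/c8.png

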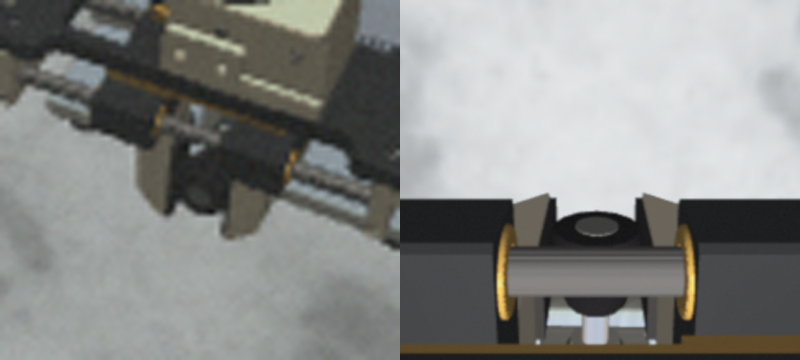

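Call:
apply_moves(motion="0 0 0.05 0 0 0 0;0 0 0 0 0 0 0;0 0 0 0 0 0 0")

```text
time: 20.08
tool_pos: [0.4561, -0.2292, 0.0243]
tool_rot: [-3.14, 0.007, -3.035]
contact_force: [16.4, 5.5, -8.7]
opening: 0.0244
grip_force: 60.0
```

```bash
python3 -c "
from cell import robot
s=robot.observe(); print(s['time'],s['tool_pos'],s['contact_force'],s['grip_force'])
print(robot.hand_in())"
```

```text
20.075 [ 0.45612413 -0.22917039  0.02425845] [16.44262972  5.51007106 -8.68625118] 59.978222250938416
the job is handed in; nothing more can be done
None
```

The squeegee is parked with its blade home against the guard's back stop and let go. The gripper is holding the plunger about 12 mm back at its stop, and the job was handed in at 20.1 s; the hand-in gave no verdict.

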